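# Hang the bur bin in the notch of a louvered panel

## Task

Lift the bur bin (the wooden rib is its handle) over the top rail of the louvered panel and lower it gently so its lip hooks behind the rail, slide it along the rail to the notch, which has to be found by eye or feel, and press the bin firmly but not hard down into it, past the sprung keeper, until it is fully home; then let go. Do not drop the bin, never push it against the panel with more than about 20 N, and leave the other things on the bench where they are.

Things in the scene. Friction and masses are not known exactly. Their poses are not given: they have to be found in the camera images.
- panel: Grey louvered steel panel fixed on the bench, 300 mm wide (y), on a 12 mm high foot from x = -15 to +75 mm. Origin: at bench height, in the front plane, mid-width. -x points out of the front, where the bin hangs; +y along the rail, z up. Louver edges lie in the front plane (x = 0), 34 to 130 mm high; the hung bin's back rests on them. Its top edge is the rail.
- rail_top (a point): Point fixed to the panel: mid-width, mid-thickness of the rail, at its full-height top edge, 170 mm up. The rail is a bare steel strip, x = 0 to 3 mm, 220 mm long, rigid; halfway along it is a notch 62 mm wide, 14 mm deep. The strip is clamped up to 30 mm off mid-width either way along y; where the notch lies is NOT reported: see it or feel for it. Axes as the panel's.
- keeper_mid (a point): Middle of the keeper: a steel ramp along the panel's whole width behind the rail, leaning back 30 deg; face from x = 11 mm at 157 mm up to x = 4 mm at 144 mm up (panel axes). A spring pushes it forward (4 N, rising 0.2 N/mm; yields 8 mm). A lip riding the full-height rail clears it; in the notch the lip must be pushed down past it: a steady 6 to 11 N in all, its own weight included.
- bin_grip (a point): Middle of the bare upper part of the wooden rib of the loose bur bin. The rib stands across the bin: 10 mm thick (x), 40 mm wide (y), its top 15 mm above this point. Axes are the bin's: +x to its back, where the lip is; z up. The bin's back face is 28 mm from this point in +x, its underside 100 mm below.
- bin_middle (a point): Centre of the bur bin's box, 33 mm above its underside, 12 mm in -x from and 67 mm below bin_grip. An open aluminium box 80 mm deep (x), 64 mm wide (y), side walls 66 mm high, 3 mm thick; whole bin 0.18 to 0.35 kg.
- bin_lip (a point): Middle of the underside of the lip's bridge, which bears on the rail; 31.25 mm in +x from and 28 mm below bin_grip. The bridge is 4 mm thick, 56 mm wide (y), reaches 9.5 mm back from the bin's back face and ends in a 3 mm thick lip hanging 12 mm below this point. Between back face and lip is a slot 6.5 mm wide, centred on this point. Axes are the bin's.
- octopus: Carved boxwood octopus, 65 mm across, 41 mm high, loose; origin at its underside. Leave it alone.
- pin_vise: Pin vise lying on the bench, 100 mm long, 13 mm thick, with a plastic handle; origin at its underside. Leave it alone.
- bench_block: Aluminium bench block 60 x 60 x 22 mm; origin at the centre of its underside. Leave it alone.
- polishing_wheel: Rubber polishing wheel 52 mm across lying flat, its steel arbor standing up to 48 mm; origin at its underside. Leave it alone.
Things that resemble listed ones, but are neither listed nor needed, are in the scene too. Of the things that look like the part that bears bin_grip, the largest one is meant.

How it is judged:
On the way, in this order (a step that is already met when the one before it is completed fails the run):
1. the bin is lifted so that its lip is above the height of the rail (z of bin_lip in the frame of panel above 0.182 m), for 0.1 s.
2. the lip is over the rail and the rail bears on it (x of bin_lip in the frame of panel between -0.006 and 0.009 m and z of bin_lip in the frame of panel below 0.174 m and contact force between bin and panel above 1 N), for 0.1 s.
At the end, for the whole second after the job is handed in: The bin hangs by its lip in the notch of the rail, released and at rest, upright and square to the panel within 0.1 rad, the underside of its bridge within 2.5 mm of the notch's floor (156 mm above the bench) (x of bin_lip in the frame of panel between -0.005 and 0.008 m and y of bin_lip in the frame of panel between -0.04 and 0.04 m and z of bin_lip in the frame of panel between 0.151 and 0.1585 m and angle between bin_lip's own z axis and vertical below 0.1 rad and angle between the x axis of bin_lip and the x axis of panel, either way round below 0.1 rad and contact force between bin and panel above 0.5 N and linear speed of bin below 0.02 m/s); the robot touches nothing.
It fails at once if the bin is forced against the panel with more than 35 N, summed over its contacts with rail, louvers and keeper (contact force between bin and panel above 35 N).
It fails at once if the bin is dropped (falls free, faster than 0.45 m/s) (contact force between the fingers and bin below 0.05 N and linear speed of bin above 0.45 m/s).
It fails at once if the octopus, pin vise, bench block or polishing wheel is moved by more than 15 mm (distance of any of octopus, pin_vise, bench_block, polishing_wheel from where it was at the start of the episode above 0.015 m).
It also fails if it takes over 66 s, if anything falls off the work surface, if the arm or the gripper's body presses on something with over 40 N, if the wrist force passes 120 N, or if a joint passes its speed limit or range.

## Robot

A 7-joint arm with a two-finger parallel gripper is mounted at the origin on the work surface. World frame = base frame: x ahead of the robot, y to its left, z up, the work surface at z = 0. Lengths are in m, angles in rad, forces in N, time in s.
With the tool pointing down it reaches from about 0.4 to 0.85 m from the base axis. Payload 4.5 kg.
Tool frame: the origin (TCP) lies between the finger pads; the fingertips stand r.tip_reach ahead of it and the grasp point (between the pads) lies 11 mm behind it (r.tip_reach is the distance from the TCP to the fingertips, in m); z points along the fingers, y is the line along which they close (so a half turn about z gives the same grasp; the last joint's range is limited). The gripper opens to 88 mm and grips with 3 to 60 N. Pads are 18 mm wide; open, the fingers measure 123 mm over their backs; the gripper's body (75 mm by 187 mm) begins 45 mm behind the grasp point.
Start: joints at [1.328, 0.689, -0.195, 1.565, 0.157, 0.902, -0.215], TCP at [0.171, -0.601, 0.21] pointing down, gripper open.
Joint ranges: [-3.01, 3.01], [-0.46, 2.08], [-1.47, 1.51], [0.13, 2.56], [-1, 4.14], [0.04, 2.09], [-2.66, 2.66]. Speed limits (rad/s): [2.57, 2.57, 3.14, 3.14, 3.14, 3.14, 3.14].

## Interface

Orientations are given as a unit quaternion [x, y, z, w].
In Python, from plant import r, vision, workorder gives the robot as it stands.
- The arm moves only by the tool drive_tool, never from a script. Its argument "targets" is a list of rows, each an object of numbers: "tx", "ty", "tz": the shift along the world's x, y, z in units of 0.03 m (1.0 is 0.03 m); "wx", "wy", "wz": the turn, a rotation vector about the world's x, y, z in units of 60 degrees (1.0 is 60 degrees); "claw": the opening, from -1 (shut) to 1 (fully open). A call has exactly 8 rows; each row shifts and turns the commanded pose from where the row before left it; what a row does not reach is not made up. A row lasts 1/10 s, in which the tool goes at most 50 mm and 8.59 degrees, less where a joint would pass 70% of its speed; a pose out of reach is approached as far as the arm can. A call with a number of a shift or a turn outside -1 to 1 is refused whole. A call with a gripper value outside its range is refused whole. The fingers move at their own pace and stop on an object; "force" is the grip in N (left out, the last holds). Time passes only in rows, so rows that do not move let the fingers close, or fill a call up. It gives the time, the measured TCP pose, the force, the opening and the grip force at its end, in the units of the state.
- r.get_state(): the state, without advancing time (a new reading comes with each control period).
- vision.snapshot(name): name is "scene" or "top" or "wrist"; returns a dict with "image" (400x640x3 uint8, blue, green, red), "range_z" (400x640 float32, m along the optical axis (not along the pixel's ray), 0 where there is no reading), "K" (3x3 intrinsics, pixels), "cam_to_world" (4x4, takes a point from camera to world coordinates). Camera axes: x right, y up, looking along -z (the intrinsics and any distortion apply to the point x, -y, -z); pixel columns grow to the right and rows downward; lengths in m; the calibration is good to about 2 mm. A picture is of the moment at which its call begins.
- workorder.finish_job(): hands the job in; it is judged then, once.
The state is a dict: "clock": time; "q": joint angles; "qd": joint speeds; "joint_torque": joint torques, N m; "tool_pos": TCP position; "eef_rot": TCP orientation; "contact_force": force on the tool from outside, world axes, zero at the start; "moment": the same for the moment, N m; "opening": opening from 0.0 (shut) to 1.0 (fully open); "finger_force": force on a finger pad.
Only numpy, scipy, OpenCV 4.12 (cv2) and the standard library are available. Lean on these libraries where they do the work, as an engineer would, in place of code of your own. Each camera call takes 0.05 s, during which the arm holds its last target. There are 200 camera calls.

## Working session

There is one attempt and no reset: what is moved stays moved. The work goes in short steps, Python scripts to look and compute and a tool call to move; the robot and the scene stay as the last step left them, time stands still between calls to the robot, and variables do not carry over. Pictures are saved under pics/ and viewed, at most 10 in all, crops included, and the job is handed in when it is done.

Besides the shell and the picture viewer there is one more tool, called after "Emit:" in YAML: its name, and indented under it one key for each argument. drive_tool: Moves the arm, as the interface text tells. Its arguments: {"type":"object","properties":{"targets":{"type":"array","items":{"type":"object","properties":{"tx":{"type":"number"},"ty":{"type":"number"},"tz":{"type":"number"},"wx":{"type":"number"},"wy":{"type":"number"},"wz":{"type":"number"},"claw":{"type":"number"}}}},"force":{"type":"number"}},"required":["targets"]}

```bash
mkdir -p pics
cat > h.py <<'E'
import numpy as np, cv2, pickle
from plant import r, vision, workorder
def snap(n,tag):
    s=vision.snapshot(n); cv2.imwrite(f'pics/{tag}.png',s['image']); pickle.dump(s,open(f'{tag}.pkl','wb')); return s
def pts(s):
    d=s['range_z']; K=s['K']; v,u=np.mgrid[0:400,0:640]
    P=np.stack([(u-K[0,2])/K[0,0]*d,-(v-K[1,2])/K[1,1]*d,-d,np.ones_like(d)],-1)
    W=P@s['cam_to_world'].T; W=W[...,:3]; W[d==0]=np.nan; return W
E
python3 - <<'E'
from h import *
a=snap('scene','scene0');b=snap('top','top0')
cv2.imwrite('pics/both.png',cv2.resize(np.vstack([a['image'],b['image']]),(480*1,600)))
s=r.get_state();print(s,r.tip_reach)
for x in(a,b):print(x['K'],x['cam_to_world'].round(3))
E
```

```text
{'clock': 0.1, 'q': array([ 1.32780696,  0.68989163, -0.1945038 ,  1.56624736,  0.15732061,
        0.9024984 , -0.21510555]), 'qd': array([-0.00026274, -0.00202957,  0.00051386, -0.00292773, -0.00068656,
       -0.00102634,  0.00157331]), 'joint_torque': array([-3.18475562e-03, -5.28499067e+01, -1.27181087e+00, -1.53837544e+01,
       -5.26101084e-02,  1.97081223e-03,  5.31824185e-05]), 'tool_pos': array([ 0.17056386, -0.60063334,  0.20929321]), 'eef_rot': array([ 9.90433435e-01,  1.37988871e-01, -1.86885359e-04, -8.05075965e-04]), 'contact_force': array([-0.69084314, -0.56375603, -0.19018921]), 'moment': array([-0.00449896,  0.02804586,  0.01091716]), 'finger_force': 0.0, 'opening': 1.000967958590495} 0.008
[[366.58028647   0.         318.79945657]
 [  0.         366.58028647 192.27256149]
 [  0.           0.           1.        ]] [[-0.037 -0.842  0.539  0.997]
 [ 0.999 -0.03   0.023  0.051]
 [-0.003  0.539  0.842  0.901]
 [ 0.     0.     0.     1.   ]]
[[437.73746816   0.         330.74549945]
 [  0.         437.73746816 206.30487247]
 [  0.           0.           1.        ]] [[ 1.000e-03  9.970e-01 -7.200e-02  4.340e-01]
 [-1.000e+00  0.000e+00 -5.000e-03  3.400e-02]
 [-5.000e-03  7.200e-02  9.970e-01  1.092e+00]
 [ 0.000e+00  0.000e+00  0.000e+00  1.000e+00]]
```

View pics/scene0.png

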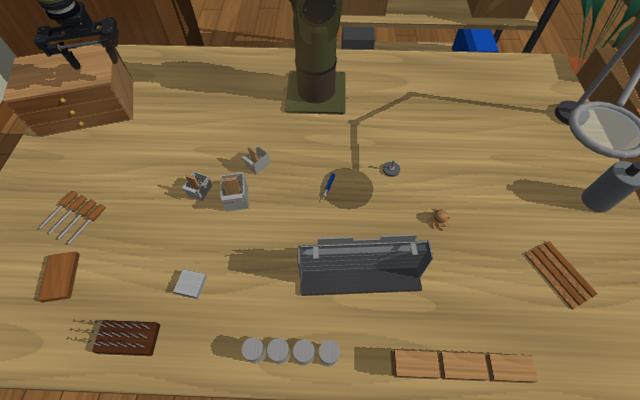

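View pics/top0.png

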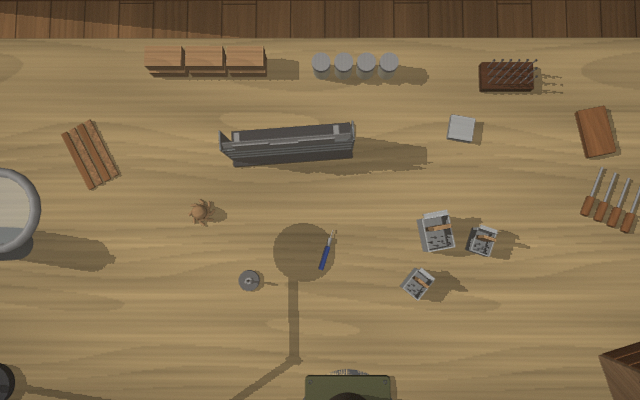

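Three bins could be the one wanted. In the top view they are at (437,231), which is the largest, (483,240) and (419,284). In the scene view they are at (234,190), (197,186) and (256,160). I choose the largest. The panel is at top (290,145), with its front towards the robot.

Run:
```python
from h import *
a=pickle.load(open('scene0.pkl','rb'));b=pickle.load(open('top0.pkl','rb'))
c1=cv2.resize(b['image'][195:305,390:510],None,fx=5,fy=5,interpolation=cv2.INTER_CUBIC)[:400,:]
c2=cv2.resize(b['image'][115:175,210:365],(800,310),interpolation=cv2.INTER_CUBIC)
im=np.zeros((600,800,3),np.uint8); c1=cv2.resize(b['image'][200:272,400:510],(440,288),interpolation=cv2.INTER_CUBIC)
c3=cv2.resize(a['image'][165:215,205:265],(350,288),interpolation=cv2.INTER_CUBIC)
im[:288,:440]=c1; im[:288,445:795]=c3; im[289:599]=c2
cv2.imwrite('pics/crop.png',im)
for n,s,reg in(('top',b,(205,255,415,458)),('scene',a,(165,215,215,252))):
    W=pts(s); v0,v1,u0,u1=reg; P=W[v0:v1,u0:u1].reshape(-1,3)
    for lo,hi in((.05,.063),(.063,.078),(.078,.09),(.09,.108),(.108,.13)):
        m=(P[:,2]>lo)&(P[:,2]<hi);Q=P[m]
        if m.sum()>4: print(n,lo,hi,m.sum(),Q.mean(0).round(4),cv2.minAreaRect((Q[:,:2]*1000).astype(np.float32)))
for n,s in(('top',b),('scene',a)):
    P=pts(s).reshape(-1,3); m=(P[:,0]>.45)&(P[:,0]<.75)&(abs(P[:,1]-.1)<.25)
    for lo,hi in((.13,.15),(.15,.16),(.16,.168),(.168,.18),(.18,.2)):
        Q=P[m&(P[:,2]>lo)&(P[:,2]<hi)]
        if len(Q)>4: print(n,lo,hi,len(Q),Q.mean(0).round(4),Q.min(0).round(3),Q.max(0).round(3),cv2.minAreaRect((Q[:,:2]*1000).astype(np.float32)))
```

```text
top 0.05 0.063 138 [ 0.4389 -0.2093  0.0562] ((449.3630676269531, -208.84320068359375), (86.33911895751953, 64.6544189453125), 9.376943588256836)
top 0.063 0.078 243 [ 0.4626 -0.2071  0.0704] ((451.22003173828125, -209.485595703125), (89.31493377685547, 64.92999267578125), 10.853124618530273)
top 0.078 0.09 23 [ 0.4813 -0.201   0.0806] ((483.43011474609375, -199.0347137451172), (27.87002944946289, 60.118988037109375), 48.08634948730469)
top 0.09 0.108 9 [ 0.458  -0.1947  0.0979] ((461.59857177734375, -202.5572967529297), (6.781040191650391, 32.48442459106445), 25.194612503051758)
top 0.108 0.13 80 [ 0.4583 -0.2075  0.1141] ((458.3200988769531, -207.6835479736328), (9.655479431152344, 38.804595947265625), 11.126221656799316)
scene 0.05 0.063 144 [ 0.4465 -0.2093  0.0577] ((453.0191345214844, -210.70938110351562), (92.23826599121094, 64.46778106689453), 10.527219772338867)
scene 0.063 0.078 264 [ 0.4722 -0.2076  0.0699] ((453.5539855957031, -210.60714721679688), (92.68803405761719, 63.88104248046875), 10.338496208190918)
scene 0.078 0.09 41 [ 0.4651 -0.2076  0.0836] ((468.7716064453125
[... 1158 characters left out ...]
1412] [ 0.629 -0.011  0.13 ] [0.696 0.288 0.15 ] ((662.3170776367188, 138.4580535888672), (44.48624801635742, 298.66656494140625), 4.499866485595703)
scene 0.15 0.16 338 [0.6458 0.1393 0.1547] [ 0.633 -0.001  0.15 ] [0.663 0.276 0.16 ] ((645.8084716796875, 137.092041015625), (14.607834815979004, 278.0486145019531), 4.217443943023682)
scene 0.16 0.168 150 [0.6411 0.1437 0.1648] [0.632 0.034 0.16 ] [0.651 0.25  0.168] ((640.5166015625, 142.0704345703125), (5.130992889404297, 217.16412353515625), 4.574395179748535)
scene 0.168 0.18 54 [0.6422 0.129  0.1691] [0.633 0.036 0.168] [0.651 0.247 0.171] ((641.014892578125, 141.5819091796875), (4.298346042633057, 211.57302856445312), 4.429140090942383)
```

View pics/crop.png

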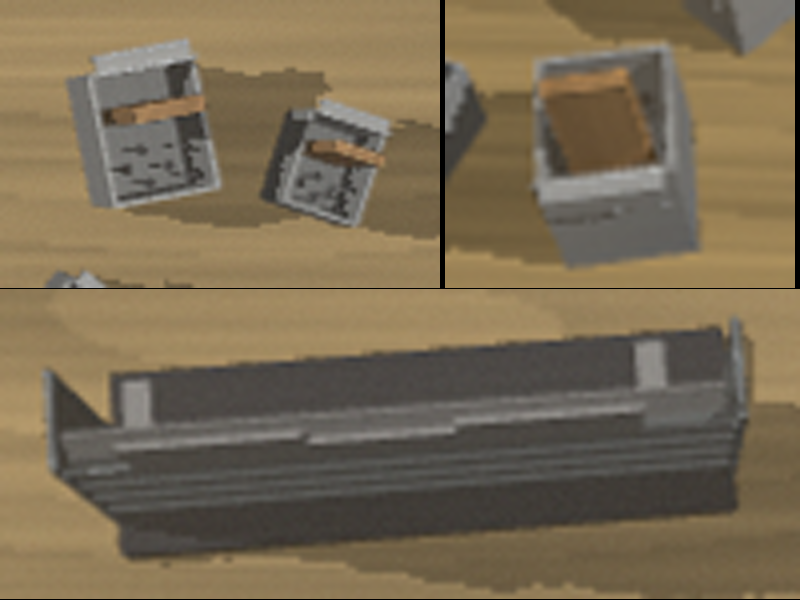

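The crop shows the chosen bin with its rib across it at crop (155,108) and its lip facing the panel. The rail has a lower notch from crop x 305 to 455, which is top-view u ≈ 269–298. The rib centre is about (0.459, -0.208), with its top at 0.115 as expected. Bin yaw is about 10.5° and panel yaw about 4.5°.

Emit:
drive_tool:
  targets:
    - {"tx":0.6,"ty":0.82,"wz":0.088,"claw":0.0}
    - {"tx":0.6,"ty":0.82,"wz":0.088,"claw":0.0}
    - {"tx":0.6,"ty":0.82,"wz":0.088,"claw":0.0}
    - {"tx":0.6,"ty":0.82,"wz":0.088,"claw":0.0}
    - {"tx":0.6,"ty":0.82,"wz":0.088,"claw":0.0}
    - {"tx":0.6,"ty":0.82,"wz":0.088,"claw":0.0}
    - {"tx":0.6,"ty":0.82,"wz":0.088,"claw":0.0}
    - {"tx":0.6,"ty":0.82,"wz":0.088,"claw":0.0}

```text
validation failed for argument at $.ta...
```

Emit:
drive_tool:
  targets:
    - {"tx":0.6,"ty":0.82,"wz":0.088,"claw":0.0}
    - {"tx":0.6,"ty":0.82,"wz":0.088,"claw":0.0}
    - {"tx":0.6,"ty":0.82,"wz":0.088,"claw":0.0}
    - {"tx":0.6,"ty":0.82,"wz":0.088,"claw":0.0}
    - {"tx":0.6,"ty":0.82,"wz":0.088,"claw":0.0}
    - {"tx":0.6,"ty":0.82,"wz":0.088,"claw":0.0}
    - {"tx":0.6,"ty":0.82,"wz":0.088,"claw":0.0}
    - {"tx":0.0,"ty":0.0,"wz":0.088,"claw":0.0}

```text
validation failed for argument at $.ta...
```

```bash
cat >> h.py <<'E'
def st():
    from scipy.spatial.transform import Rotation as R
    s=r.get_state();M=R.from_quat(s['eef_rot']).as_matrix()
    print('t',round(s['clock'],2),'p',s['tool_pos'].round(4),'yYaw',np.degrees(np.arctan2(M[1,1],M[0,1])).round(2),'z',M[:,2].round(4),'F',s['contact_force'].round(2),'M',s['moment'].round(2),'op',round(s['opening'],3),'ff',round(s['finger_force'],1),'q7',s['q'].round(2))
E
python3 - <<'E'
from h import *
st()
w=snap('wrist','w1')
P=pts(w).reshape(-1,3);m=(P[:,2]>.108)&(P[:,2]<.122)&(np.hypot(P[:,0]-.459,P[:,1]+.208)<.05);Q=P[m]
if len(Q)>4:print(len(Q),Q.mean(0),cv2.minAreaRect((Q[:,:2]*1000).astype(np.float32)))
c,s=np.cos(np.radians(4.5)),np.sin(np.radians(4.5))
for n in('top0','scene0'):
    P=pts(pickle.load(open(n+'.pkl','rb'))).reshape(-1,3)
    X=c*P[:,0]+s*P[:,1];Y=-s*P[:,0]+c*P[:,1]
    m=(X>.62)&(X<.68)&(P[:,2]>.166)&(P[:,2]<.18)&(abs(P[:,1]-.14)<.2)
    y=np.sort(Y[m]);g=np.diff(y);i=g.argsort()[-3:];print(n,'Xmed',np.median(X[m]),'rail',y[0],y[-1],'gap',[(y[k].round(4),y[k+1].round(4)) for k in i])
    m=(X>.62)&(X<.64)&(P[:,2]>.034)&(P[:,2]<.13)&(abs(P[:,1]-.14)<.2);print('louver X',np.percentile(X[m],[1,5,50]))
E
```

```text
t 0.1 p [ 0.1706 -0.6006  0.2093] yYaw -74.14 z [-6.0e-04  1.5e-03 -1.0e+00] F [-0.69 -0.56 -0.19] M [-0.    0.03  0.01] op 1.001 ff 0.0 q7 [ 1.33  0.69 -0.19  1.57  0.16  0.9  -0.22]
top0 Xmed 0.6477786402294774 rail -0.016617456678190083 0.19995194284212287 gap [(np.float64(0.1866), np.float64(0.189)), (np.float64(0.1807), np.float64(0.1832)), (np.float64(0.0604), np.float64(0.1223))]Traceback (most recent call last):
  File "<stdin>", line 12, in <module>
    return _quantile_unchecked(
        a, q, axis, out, overwrite_input, method, keepdims, weights)
    return _ureduce(a,
                    func=_quantile_ureduce_func,
    ...<5 lines>...
                    overwrite_input=overwrite_input,
                    method=method)
    r = func(a, **kwargs)
    result = _quantile(arr,
                       quantiles=q,
    ...<2 lines>...
                       out=out,
                       weights=wgt)
    slices_having_nans = np.isnan(arr[-1, ...])
                                  ~~~^^^^^^^^^
IndexError: index -1 is out of bounds for axis 0 with size 0
```

View pics/w1.png

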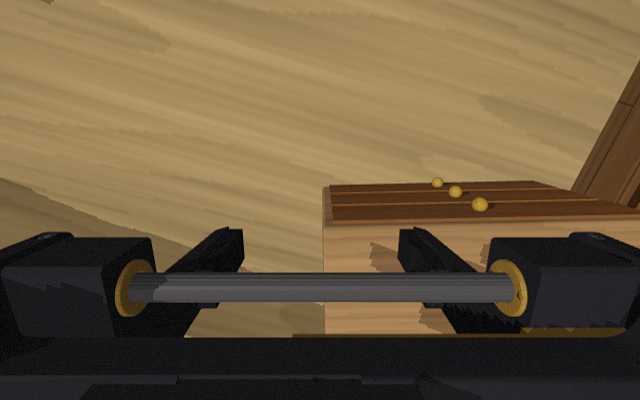

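The wrist view shows only the fingers, with the drawer chest below right at (480,200). The arm has not moved because the call was refused. I'll send full rows.

Emit:
drive_tool:
  targets:
    - {"tx":0.6,"ty":0.82,"tz":0,"wx":0,"wy":0,"wz":0.088,"claw":0}
    - {"tx":0.6,"ty":0.82,"tz":0,"wx":0,"wy":0,"wz":0.088,"claw":0}
    - {"tx":0.6,"ty":0.82,"tz":0,"wx":0,"wy":0,"wz":0.088,"claw":0}
    - {"tx":0.6,"ty":0.82,"tz":0,"wx":0,"wy":0,"wz":0.088,"claw":0}
    - {"tx":0.6,"ty":0.82,"tz":0,"wx":0,"wy":0,"wz":0.088,"claw":0}
    - {"tx":0.6,"ty":0.82,"tz":0,"wx":0,"wy":0,"wz":0.088,"claw":0}
    - {"tx":0.6,"ty":0.82,"tz":0,"wx":0,"wy":0,"wz":0.088,"claw":0}
    - {"tx":0.6,"ty":0.82,"tz":0,"wx":0,"wy":0,"wz":0.088,"claw":0}
  force: 30

```text
clock: 0.95
tool_pos: [0.3153, -0.4033, 0.2099]
eef_rot: [0.873, 0.487, -0.0, -0.0]
contact_force: [1.0, -0.2, -0.6]
opening: 0.5
finger_force: 0.0
```

Emit:
drive_tool:
  targets:
    - {"tx":0.6,"ty":0.82,"tz":0,"wx":0,"wy":0,"wz":0.088,"claw":0}
    - {"tx":0.6,"ty":0.82,"tz":0,"wx":0,"wy":0,"wz":0.088,"claw":0}
    - {"tx":0.6,"ty":0.82,"tz":0,"wx":0,"wy":0,"wz":0.088,"claw":0}
    - {"tx":0.6,"ty":0.82,"tz":0,"wx":0,"wy":0,"wz":0.088,"claw":0}
    - {"tx":0.6,"ty":0.82,"tz":0,"wx":0,"wy":0,"wz":0.088,"claw":0}
    - {"tx":0.6,"ty":0.8,"tz":0,"wx":0,"wy":0,"wz":0.088,"claw":0}
    - {"tx":0.6,"ty":0.8,"tz":0,"wx":0,"wy":0,"wz":0.088,"claw":0}
    - {"tx":0.6,"ty":0.8,"tz":0,"wx":0,"wy":0,"wz":0.088,"claw":0}

```text
clock: 1.75
tool_pos: [0.4592, -0.2085, 0.2099]
eef_rot: [0.639, 0.769, -0.0, -0.0]
contact_force: [0.6, -0.8, -0.1]
opening: 0.5
finger_force: 0.0
```

Run:
```python
from h import *
w=snap('wrist','w2');st()
P=pts(w).reshape(-1,3);m=(P[:,2]>.106)&(P[:,2]<.122)&(np.hypot(P[:,0]-.459,P[:,1]+.208)<.05);Q=P[m]
if len(Q)>4:print(len(Q),Q.mean(0),cv2.minAreaRect((Q[:,:2]*1000).astype(np.float32)))
```

```text
t 1.8 p [ 0.4634 -0.2029  0.2105] yYaw 11.15 z [ 0.0048  0.0042 -1.    ] F [3.9  3.32 0.27] M [ 0.22 -0.37 -0.01] op 0.501 ff 0.0 q7 [ 0.7   0.58 -0.59  1.91  0.45  0.78  0.05]
397 [ 0.45916919 -0.20757855  0.11389215] ((459.39544677734375, -208.4802703857422), (9.163312911987305, 39.74755096435547), 10.5381441116333)
```

View pics/w2.png

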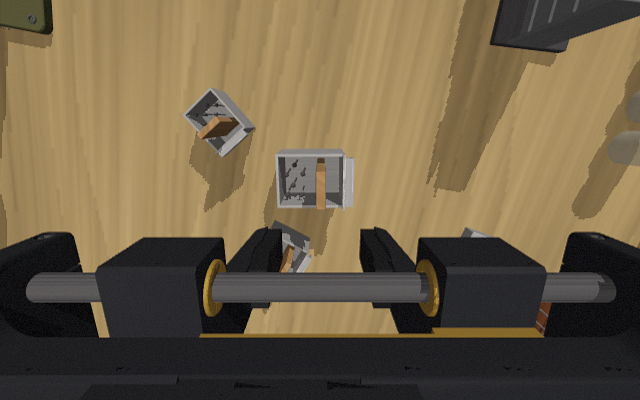

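The wrist view shows the chosen bin at (315,180), with its rib centred between the fingers at (321,183). The measured rib centre is (0.459, -0.208) at yaw 10.5°, which agrees with the first measurement. Next I descend.

Emit:
drive_tool:
  targets:
    - {"tx":0,"ty":0,"tz":-0.3,"wx":0,"wy":0,"wz":0,"claw":0}
    - {"tx":0,"ty":0,"tz":-0.6,"wx":0,"wy":0,"wz":0,"claw":0}
    - {"tx":0,"ty":0,"tz":-0.6,"wx":0,"wy":0,"wz":0,"claw":0}
    - {"tx":0,"ty":0,"tz":-0.6,"wx":0,"wy":0,"wz":0,"claw":0}
    - {"tx":0,"ty":0,"tz":-0.6,"wx":0,"wy":0,"wz":0,"claw":0}
    - {"tx":0,"ty":0,"tz":-0.6,"wx":0,"wy":0,"wz":0,"claw":0}
    - {"tx":0,"ty":0,"tz":-0.4,"wx":0,"wy":0,"wz":0,"claw":0}
    - {"tx":0,"ty":0,"tz":-0.22,"wx":0,"wy":0,"wz":0,"claw":0}

```text
clock: 2.6
tool_pos: [0.4575, -0.2102, 0.0911]
eef_rot: [0.641, 0.767, -0.001, -0.001]
contact_force: [-0.4, 0.0, 0.6]
opening: 0.502
finger_force: 0.0
```

Emit:
drive_tool:
  targets:
    - {"tx":0,"ty":0,"tz":0,"wx":0,"wy":0,"wz":0,"claw":0}
    - {"tx":0,"ty":0,"tz":0,"wx":0,"wy":0,"wz":0,"claw":-0.5}
    - {"tx":0,"ty":0,"tz":0,"wx":0,"wy":0,"wz":0,"claw":-1}
    - {"tx":0,"ty":0,"tz":0,"wx":0,"wy":0,"wz":0,"claw":-1}
    - {"tx":0,"ty":0,"tz":0,"wx":0,"wy":0,"wz":0,"claw":-1}
    - {"tx":0,"ty":0,"tz":0,"wx":0,"wy":0,"wz":0,"claw":-1}
    - {"tx":0,"ty":0,"tz":0,"wx":0,"wy":0,"wz":0,"claw":-1}
    - {"tx":0,"ty":0,"tz":0,"wx":0,"wy":0,"wz":0,"claw":-1}
  force: 40

```text
clock: 3.4
tool_pos: [0.4588, -0.2094, 0.0925]
eef_rot: [0.641, 0.768, 0.0, 0.0]
contact_force: [0.1, -0.6, -0.4]
opening: 0.002
finger_force: 0.0
```

```bash
python3 -c "
from h import *
st()"
```

```text
t 3.4 p [ 0.4588 -0.2094  0.0925] yYaw 10.34 z [ 1.e-04 -0.e+00 -1.e+00] F [ 0.08 -0.65 -0.44] M [-0.02 -0.1  -0.  ] op 0.002 ff 0.0 q7 [ 0.6   0.75 -0.42  2.02  0.63  0.5  -0.11]
```

The fingers closed fully on nothing, so I'll take a look.

Run:
```python
from h import *
w=snap('wrist','w3');t=snap('top','t3');s=snap('scene','s3')
a=cv2.resize(w['image'][120:400],(640,280))
b=cv2.resize(s['image'][140:220,180:280],(400,320),interpolation=cv2.INTER_CUBIC);c=cv2.resize(t['image'][190:270,390:490],(400,320),interpolation=cv2.INTER_CUBIC)
im=np.zeros((600,800,3),np.uint8);im[:280,:640]=a;im[280:,:400]=b;im[280:,400:]=c
cv2.imwrite('pics/v3.png',im)
P=pts(w).reshape(-1,3);m=(P[:,2]>.09)&(P[:,2]<.122)&(np.hypot(P[:,0]-.459,P[:,1]+.208)<.08);Q=P[m];print(len(Q),Q.mean(0))
```

```text
600 [ 0.45643221 -0.19458736  0.11150737]
```

View pics/v3.png

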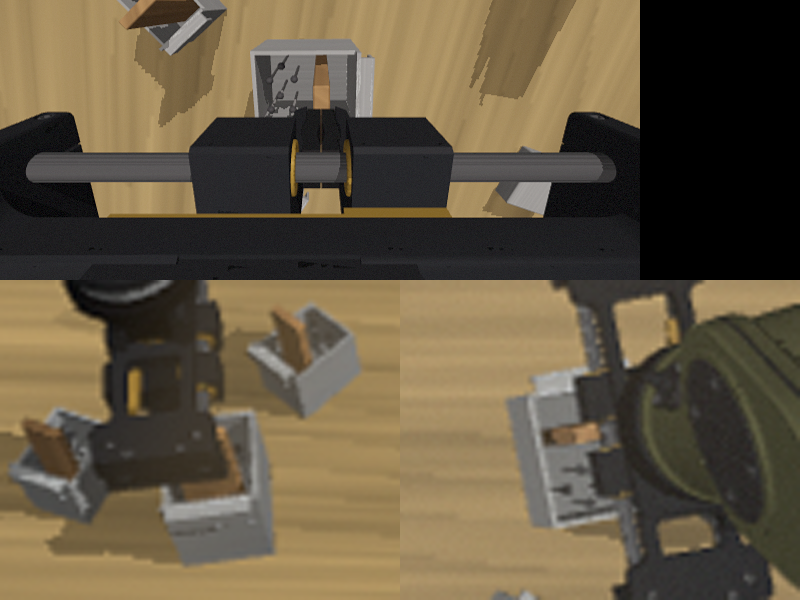

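The picture shows the fingers closed at v3 (322,112). The rib sticks out beyond them at (321,80), so the fingers are off along the rib or in height. I'll measure both in 3D.

Run:
```python
from h import *
w=pickle.load(open('w3.pkl','rb'));W=pts(w);print(w['cam_to_world'].round(3))
for v in range(170,300,6):print(v,W[v,316].round(3),W[v,321].round(3),W[v,328].round(3),w['image'][v,321])
for n in('t3','s3'):
    s=pickle.load(open(n+'.pkl','rb'));W=pts(s);I=s['image'].astype(int)
    m=(I[...,2]-I[...,0]>50)&(W[...,2]>.085)&(W[...,2]<.125)&(np.hypot(W[...,0]-.459,W[...,1]+.208)<.045);Q=W[m];print(n,len(Q),Q.min(0),Q.max(0))
    d=(I.max(-1)<70)&(W[...,2]<.16)&(np.hypot(W[...,0]-.459,W[...,1]+.208)<.06)&(W[...,2]>.07);Q=W[d];print('dark',len(Q),Q.min(0),Q.max(0),Q.mean(0))
```

```text
[[ 0.984 -0.174 -0.048  0.447]
 [ 0.18   0.95   0.257 -0.144]
 [ 0.001 -0.261  0.965  0.266]
 [ 0.     0.     0.     1.   ]]
170 [ 0.45  -0.178  0.065] [ 0.454 -0.178  0.065] [ 0.459 -0.177  0.065] [146 149 152]
176 [ 0.451 -0.19   0.025] [ 0.456 -0.189  0.025] [ 0.463 -0.192  0.004] [27 51 69]
182 [ 0.452 -0.19   0.051] [ 0.456 -0.189  0.051] [ 0.464 -0.198  0.002] [37 57 76]
188 [ 0.452 -0.19   0.073] [ 0.456 -0.189  0.072] [ 0.465 -0.204  0.002] [ 66 100 133]
194 [ 0.452 -0.19   0.089] [ 0.456 -0.189  0.09 ] [ 0.46  -0.19   0.084] [ 67 100 131]
200 [ 0.453 -0.19   0.103] [ 0.456 -0.189  0.104] [ 0.46  -0.189  0.102] [ 63  99 134]
206 [ 0.453 -0.191  0.113] [ 0.456 -0.19   0.113] [ 0.46  -0.189  0.114] [ 85 130 167]
212 [ 0.453 -0.194  0.115] [ 0.456 -0.193  0.114] [ 0.46  -0.193  0.114] [ 90 133 171]
218 [ 0.454 -0.198  0.114] [ 0.457 -0.197  0.114] [ 0.461 -0.196  0.114] [ 91 137 176]
224 [ 0.455 -0.201  0.114] [ 0.458 -0.201  0.114] [ 0.461 -0.199  0.116] [ 84 126 164]
230 [ 0.455 -0.201  0.124] [ 0.458 -0.201  0.123] [ 0.461 -0.2    0.123] [40 52 65]
236 [ 0.455 -0.201  0.132] 
[... 703 characters left out ...]
-0.185  0.201] [77 78 82]
290 [ 0.454 -0.187  0.201] [ 0.455 -0.186  0.202] [ 0.457 -0.186  0.202] [86 86 87]
296 [ 0.454 -0.188  0.202] [ 0.455 -0.187  0.203] [ 0.457 -0.188  0.202] [81 83 84]
t3 33 [ 0.45131876 -0.20139236  0.08528699] [ 0.46028888 -0.1875084   0.12164351]
dark 1 [ 0.45118841 -0.20140745  0.12470766] [ 0.45118841 -0.20140745  0.12470766] [ 0.45118841 -0.20140745  0.12470766]
s3 14 [ 0.45188692 -0.19530617  0.08957783] [ 0.46228512 -0.18873236  0.11478161]Traceback (most recent call last):
  File "<stdin>", line 7, in <module>
    return umr_minimum(a, axis, None, out, keepdims, initial, where)
ValueError: zero-size array to reduction operation minimum which has no identity
```

Run:
```python
from h import *
w=pickle.load(open('w1.pkl','rb'));W=pts(w)
for c in(232,238,242,405,420):
    print(c,[(v,*W[v,c].round(3)) for v in range(222,300,8)])
M=(W[...,2]>.15)&(np.hypot(W[...,0]-.1706,W[...,1]+.6006)<.07)
v,u=np.where(M);k=W[M][:,2].argsort()[:12];print([(v[i],u[i],W[v[i],u[i]].round(3)) for i in k])
```

```text
232 [(222, np.float64(0.063), np.float64(-0.496), np.float64(-0.001)), (230, np.float64(0.166), np.float64(-0.552), np.float64(0.239)), (238, np.float64(0.167), np.float64(-0.555), np.float64(0.25)), (246, np.float64(0.166), np.float64(-0.557), np.float64(0.256)), (254, np.float64(0.162), np.float64(-0.558), np.float64(0.256)), (262, np.float64(0.157), np.float64(-0.559), np.float64(0.257)), (270, np.float64(0.154), np.float64(-0.56), np.float64(0.259)), (278, np.float64(0.189), np.float64(-0.571), np.float64(0.316)), (286, np.float64(0.188), np.float64(-0.572), np.float64(0.318)), (294, np.float64(0.187), np.float64(-0.573), np.float64(0.319))]
238 [(222, np.float64(0.066), np.float64(-0.505), np.float64(-0.0)), (230, np.float64(0.167), np.float64(-0.555), np.float64(0.239)), (238, np.float64(0.165), np.float64(-0.557), np.float64(0.246)), (246, np.float64(0.162), np.float64(-0.558), np.float64(0.247)), (254, np.float64(0.158), np.float64(-0.559), np.float64(0.249)), (262, np.float64(0.154), np.float64(-0.56), np.float64(0.25)), (270, np.float64(-0.013), np.float64(-0.52), np.float6
[... 2242 characters left out ...]
, np.int64(385), array([ 0.172, -0.66 ,  0.15 ])), (np.int64(219), np.int64(360), array([ 0.165, -0.639,  0.15 ])), (np.int64(218), np.int64(390), array([ 0.173, -0.664,  0.15 ])), (np.int64(218), np.int64(391), array([ 0.173, -0.665,  0.15 ])), (np.int64(219), np.int64(388), array([ 0.171, -0.663,  0.15 ])), (np.int64(218), np.int64(397), array([ 0.174, -0.67 ,  0.15 ])), (np.int64(219), np.int64(355), array([ 0.163, -0.635,  0.15 ])), (np.int64(219), np.int64(349), array([ 0.162, -0.63 ,  0.15 ])), (np.int64(223), np.int64(328), array([ 0.153, -0.613,  0.15 ])), (np.int64(218), np.int64(396), array([ 0.174, -0.669,  0.15 ])), (np.int64(219), np.int64(394), array([ 0.173, -0.668,  0.15 ]))]
```

The wrist depth puts the real fingertips about 29 mm above the reported TCP, in both w1 and w3. The fingers therefore closed some 6 mm above the rib top (0.115). I'll correct for this with tip z = tool z + 0.029, open to about 22 mm and go 37 mm lower.

Emit:
drive_tool:
  targets:
    - {"tx":0,"ty":0,"tz":0,"wx":0,"wy":0,"wz":0,"claw":-0.5}
    - {"tx":0,"ty":0,"tz":0,"wx":0,"wy":0,"wz":0,"claw":-0.5}
    - {"tx":0,"ty":0,"tz":0,"wx":0,"wy":0,"wz":0,"claw":-0.5}
    - {"tx":0,"ty":0,"tz":-0.2,"wx":0,"wy":0,"wz":0,"claw":-0.5}
    - {"tx":0,"ty":0,"tz":-0.2,"wx":0,"wy":0,"wz":0,"claw":-0.5}
    - {"tx":0,"ty":0,"tz":-0.2,"wx":0,"wy":0,"wz":0,"claw":-0.5}
    - {"tx":0,"ty":0,"tz":0,"wx":0,"wy":0,"wz":0,"claw":-0.5}
    - {"tx":0,"ty":0,"tz":0,"wx":0,"wy":0,"wz":0,"claw":-0.5}

```text
clock: 4.35
tool_pos: [0.4587, -0.2093, 0.0741]
eef_rot: [0.64, 0.768, -0.0, -0.0]
contact_force: [-0.3, -0.3, -0.2]
opening: 0.252
finger_force: 0.0
```

Run:
```python
from h import *
w=snap('wrist','w4');st();W=pts(w)
for c in(296,302,341,347):print(c,[(v,*W[v,c].round(3)) for v in range(222,262,6)])
```

```text
t 4.4 p [ 0.4588 -0.2093  0.0743] yYaw 10.35 z [-1.e-04  1.e-04 -1.e+00] F [-0.06 -0.15  0.44] M [-0.04 -0.07  0.01] op 0.252 ff 0.0 q7 [ 0.57  0.78 -0.39  2.03  0.66  0.45 -0.14]
296 [(222, np.float64(0.441), np.float64(-0.237), np.float64(0.003)), (228, np.float64(0.444), np.float64(-0.203), np.float64(0.101)), (234, np.float64(0.444), np.float64(-0.203), np.float64(0.111)), (240, np.float64(0.445), np.float64(-0.203), np.float64(0.118)), (246, np.float64(0.446), np.float64(-0.203), np.float64(0.125)), (252, np.float64(0.446), np.float64(-0.206), np.float64(0.125)), (258, np.float64(0.447), np.float64(-0.21), np.float64(0.124))]
302 [(222, np.float64(0.446), np.float64(-0.236), np.float64(0.003)), (228, np.float64(0.447), np.float64(-0.241), np.float64(0.007)), (234, np.float64(0.448), np.float64(-0.241), np.float64(0.021)), (240, np.float64(0.449), np.float64(-0.241), np.float64(0.033)), (246, np.float64(0.45), np.float64(-0.24), np.float64(0.045)), (252, np.float64(0.45), np.float64(-0.24), np.float64(0.055)), (258, np.float64(0.451), np.float64(-0.24), np.float64(0.066))]
341 [(
[... 203 characters left out ...]
loat64(0.469), np.float64(-0.202), np.float64(0.11)), (246, np.float64(0.469), np.float64(-0.205), np.float64(0.111)), (252, np.float64(0.47), np.float64(-0.209), np.float64(0.111)), (258, np.float64(0.47), np.float64(-0.211), np.float64(0.113))]
347 [(222, np.float64(0.488), np.float64(-0.229), np.float64(0.002)), (228, np.float64(0.472), np.float64(-0.198), np.float64(0.102)), (234, np.float64(0.471), np.float64(-0.198), np.float64(0.111)), (240, np.float64(0.47), np.float64(-0.198), np.float64(0.119)), (246, np.float64(0.47), np.float64(-0.198), np.float64(0.126)), (252, np.float64(0.47), np.float64(-0.199), np.float64(0.13)), (258, np.float64(0.47), np.float64(-0.202), np.float64(0.13))]
```

This confirms it: the tips are at 0.101 and straddle the rib without contact. I go down 18 mm more and close.

Emit:
drive_tool:
  targets:
    - {"tx":0,"ty":0,"tz":-0.2,"wx":0,"wy":0,"wz":0,"claw":-0.5}
    - {"tx":0,"ty":0,"tz":-0.2,"wx":0,"wy":0,"wz":0,"claw":-0.5}
    - {"tx":0,"ty":0,"tz":-0.2,"wx":0,"wy":0,"wz":0,"claw":-0.5}
    - {"tx":0,"ty":0,"tz":0,"wx":0,"wy":0,"wz":0,"claw":-0.5}
    - {"tx":0,"ty":0,"tz":0,"wx":0,"wy":0,"wz":0,"claw":-0.7}
    - {"tx":0,"ty":0,"tz":0,"wx":0,"wy":0,"wz":0,"claw":-1}
    - {"tx":0,"ty":0,"tz":0,"wx":0,"wy":0,"wz":0,"claw":-1}
    - {"tx":0,"ty":0,"tz":0,"wx":0,"wy":0,"wz":0,"claw":-1}
  force: 40

```text
clock: 5.2
tool_pos: [0.4586, -0.2095, 0.0564]
eef_rot: [0.641, 0.768, -0.0, -0.0]
contact_force: [0.4, -0.8, -2.0]
opening: 0.11
finger_force: 40.0
```

```bash
python3 -c "
from h import *
st()"
```

```text
t 5.2 p [ 0.4586 -0.2095  0.0564] yYaw 10.33 z [-3.e-04  1.e-04 -1.e+00] F [ 0.37 -0.84 -2.04] M [-0.05 -0.13 -0.01] op 0.11 ff 40.0 q7 [ 0.55  0.81 -0.35  2.04  0.69  0.41 -0.16]
```

The rib is held: the opening is 9.7 mm and the grip 40 N. I lift.

Emit:
drive_tool:
  targets:
    - {"tx":0,"ty":0,"tz":0.2,"wx":0,"wy":0,"wz":0,"claw":-1}
    - {"tx":0,"ty":0,"tz":0.5,"wx":0,"wy":0,"wz":0,"claw":-1}
    - {"tx":0,"ty":0,"tz":0.7,"wx":0,"wy":0,"wz":0,"claw":-1}
    - {"tx":0,"ty":0,"tz":0.8,"wx":0,"wy":0,"wz":0,"claw":-1}
    - {"tx":0,"ty":0,"tz":0.8,"wx":0,"wy":0,"wz":0,"claw":-1}
    - {"tx":0,"ty":0,"tz":0.8,"wx":0,"wy":0,"wz":0,"claw":-1}
    - {"tx":0,"ty":0,"tz":0.5,"wx":0,"wy":0,"wz":0,"claw":-1}
    - {"tx":0,"ty":0,"tz":0.2,"wx":0,"wy":0,"wz":0,"claw":-1}

```text
clock: 6.0
tool_pos: [0.4593, -0.2096, 0.1932]
eef_rot: [0.641, 0.768, 0.0, 0.001]
contact_force: [-1.3, 0.1, -2.7]
opening: 0.108
finger_force: 40.0
```

Run:
```python
from h import *
st()
t=snap('top','t5');s=snap('scene','s5');st()
c=cv2.resize(t['image'][175:275,380:500],(480,400),interpolation=cv2.INTER_CUBIC);d=cv2.resize(s['image'][150:250,190:270],(320,400),interpolation=cv2.INTER_CUBIC)
cv2.imwrite('pics/v5.png',np.hstack([c,d]))
```

```text
t 6.0 p [ 0.4593 -0.2096  0.1932] yYaw 10.33 z [ 2.4e-03 -9.0e-04 -1.0e+00] F [-1.25  0.05 -2.68] M [ 0.04 -0.13  0.  ] op 0.108 ff 40.0 q7 [ 0.7   0.6  -0.57  1.93  0.48  0.74  0.02]
t 6.1 p [ 0.4589 -0.2096  0.1921] yYaw 10.33 z [ 1.1e-03 -6.0e-04 -1.0e+00] F [ 0.82 -0.59 -2.75] M [-0.01 -0.11 -0.01] op 0.11 ff 40.0 q7 [ 0.7   0.61 -0.57  1.93  0.48  0.74  0.02]
```

View pics/v5.png

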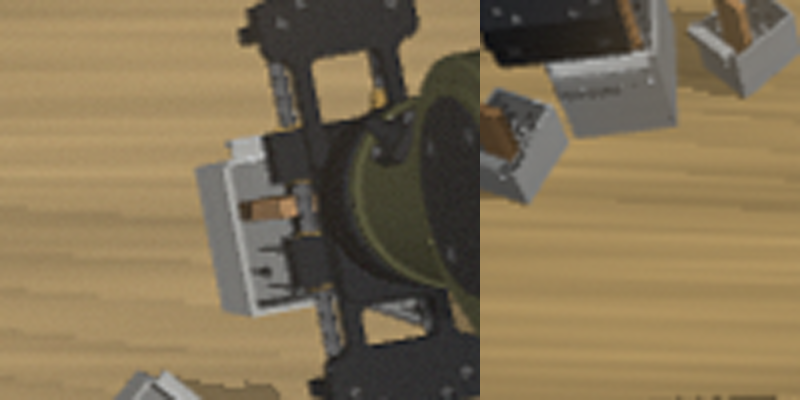

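The bin is lifted, level and unchanged in the grip: rib at (270,208), box clear of the bench. Bin weight reads about 2.5 N. Next I carry it to the pre-hook point, 35 mm in front of the rail and 20 mm to -y of the notch.

Emit:
drive_tool:
  targets:
    - {"tx":0.1,"ty":0.3,"tz":0,"wx":0,"wy":0,"wz":-0.01,"claw":-1}
    - {"tx":0.2,"ty":0.6,"tz":0,"wx":0,"wy":0,"wz":-0.01,"claw":-1}
    - {"tx":0.3,"ty":0.8,"tz":0,"wx":0,"wy":0,"wz":-0.01,"claw":-1}
    - {"tx":0.3,"ty":0.8,"tz":0,"wx":0,"wy":0,"wz":-0.01,"claw":-1}
    - {"tx":0.3,"ty":0.8,"tz":0,"wx":0,"wy":0,"wz":-0.01,"claw":-1}
    - {"tx":0.3,"ty":0.8,"tz":0,"wx":0,"wy":0,"wz":-0.01,"claw":-1}
    - {"tx":0.3,"ty":0.8,"tz":0,"wx":0,"wy":0,"wz":-0.01,"claw":-1}
    - {"tx":0.3,"ty":0.8,"tz":0,"wx":0,"wy":0,"wz":-0.01,"claw":-1}

```text
clock: 6.9
tool_pos: [0.5213, -0.0364, 0.1903]
eef_rot: [0.672, 0.741, -0.001, -0.001]
contact_force: [0.4, -0.2, -2.9]
opening: 0.108
finger_force: 40.0
```

Emit:
drive_tool:
  targets:
    - {"tx":0.3,"ty":0.8,"tz":0,"wx":0,"wy":0,"wz":-0.01,"claw":-1}
    - {"tx":0.3,"ty":0.8,"tz":0,"wx":0,"wy":0,"wz":-0.007,"claw":-1}
    - {"tx":0.3,"ty":0.8,"tz":0,"wx":0,"wy":0,"wz":0,"claw":-1}
    - {"tx":0.3,"ty":0.8,"tz":0,"wx":0,"wy":0,"wz":0,"claw":-1}
    - {"tx":0.3,"ty":0.8,"tz":0,"wx":0,"wy":0,"wz":0,"claw":-1}
    - {"tx":0.2,"ty":0.6,"tz":0,"wx":0,"wy":0,"wz":0,"claw":-1}
    - {"tx":0.04,"ty":0.35,"tz":0,"wx":0,"wy":0,"wz":0,"claw":-1}
    - {"tx":0,"ty":0,"tz":0,"wx":0,"wy":0,"wz":0,"claw":-1}

```text
clock: 7.7
tool_pos: [0.573, 0.1126, 0.1906]
eef_rot: [0.677, 0.736, -0.0, -0.001]
contact_force: [-0.5, -0.8, -1.6]
opening: 0.111
finger_force: 40.0
```

Emit:
drive_tool:
  targets:
    - {"tx":0,"ty":0,"tz":0,"wx":0,"wy":0,"wz":0,"claw":-1}
    - {"tx":0,"ty":0,"tz":0,"wx":0,"wy":0,"wz":0,"claw":-1}
    - {"tx":0,"ty":0,"tz":0,"wx":0,"wy":0,"wz":0,"claw":-1}
    - {"tx":0,"ty":0,"tz":0,"wx":0,"wy":0,"wz":0,"claw":-1}
    - {"tx":0,"ty":0,"tz":0,"wx":0,"wy":0,"wz":0,"claw":-1}
    - {"tx":0,"ty":0,"tz":0,"wx":0,"wy":0,"wz":0,"claw":-1}
    - {"tx":0,"ty":0,"tz":0,"wx":0,"wy":0,"wz":0,"claw":-1}
    - {"tx":0,"ty":0,"tz":0,"wx":0,"wy":0,"wz":0,"claw":-1}

```text
clock: 8.5
tool_pos: [0.574, 0.1101, 0.1915]
eef_rot: [0.679, 0.734, 0.0, 0.0]
contact_force: [-0.1, 0.2, -2.8]
opening: 0.111
finger_force: 40.0
```

Run:
```python
from h import *
st()
w=snap('wrist','w6');s=snap('scene','s6');t=snap('top','t6')
cv2.imwrite('pics/v6.png',np.hstack([cv2.resize(w['image'],(400,250)),cv2.resize(s['image'][190:310,260:452],(400,250),interpolation=cv2.INTER_CUBIC)]))
c,si=np.cos(np.radians(4.5)),np.sin(np.radians(4.5))
for n in('w6','s6','t6','top0','scene0'):
    P=pts(pickle.load(open(n+'.pkl','rb'))).reshape(-1,3)
    X=c*P[:,0]+si*P[:,1];Y=-si*P[:,0]+c*P[:,1]
    m=(X>.635)&(X<.665)&(P[:,2]>.163)&(P[:,2]<.174)&(Y>-.03)&(Y<.21)
    if m.sum()<9: print(n,m.sum());continue
    y=np.sort(Y[m]);g=np.diff(y);i=g.argsort()[-2:]
    A=np.polyfit(Y[m],X[m],1);print(n,m.sum(),'Xpct',np.percentile(X[m],[5,50,95]).round(4),'slope deg',np.degrees(A[0]).round(2),'ends',y[0].round(4),y[-1].round(4),'z95',np.percentile(P[m,2],95).round(4),'gap',[(y[k].round(4),y[k+1].round(4)) for k in i])
```

```text
t 8.5 p [0.574  0.1101 0.1915] yYaw 4.52 z [ 1.e-04  0.e+00 -1.e+00] F [-0.08  0.17 -2.76] M [-0.03 -0.18 -0.03] op 0.111 ff 40.0 q7 [ 0.02  0.69 -0.49  1.7   0.41  0.85 -0.58]
w6 1140 Xpct [0.6471 0.6479 0.6501] slope deg 0.0 ends 0.0457 0.2012 z95 0.1703 gap [(np.float64(0.0457), np.float64(0.0467)), (np.float64(0.0607), np.float64(0.1223))]
s6 163 Xpct [0.648  0.6506 0.6519] slope deg 0.13 ends -0.0172 0.1988 z95 0.17 gap [(np.float64(0.1898), np.float64(0.1929)), (np.float64(0.058), np.float64(0.1212))]
t6 24 Xpct [0.6465 0.6475 0.6494] slope deg -0.28 ends -0.0166 0.1999 z95 0.1706 gap [(np.float64(0.1956), np.float64(0.1977)), (np.float64(-0.0144), np.float64(0.1798))]
top0 149 Xpct [0.6462 0.6474 0.6495] slope deg 0.01 ends -0.0166 0.2 z95 0.1721 gap [(np.float64(0.1357), np.float64(0.138)), (np.float64(0.0604), np.float64(0.1223))]
scene0 160 Xpct [0.6481 0.6506 0.652 ] slope deg 0.08 ends -0.0172 0.2 z95 0.1699 gap [(np.float64(0.1859), np.float64(0.1884)), (np.float64(0.0579), np.float64(0.1212))]
```

View pics/v6.png

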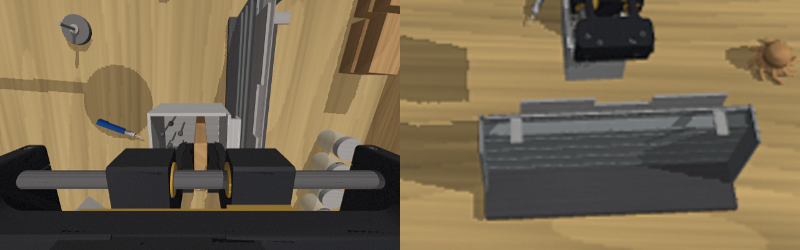

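The wrist view shows the bin in front of the rail, its lip at v6 (233,130), and the notch in the rail at v6 (255,105). The notch gap is Y' 0.0607–0.1223 (62 mm as specified). Next I measure the lip in the same camera.

Run:
```python
from h import *
c,si=np.cos(np.radians(4.5)),np.sin(np.radians(4.5))
P=pts(pickle.load(open('w6.pkl','rb'))).reshape(-1,3)
X=c*P[:,0]+si*P[:,1];Y=-si*P[:,0]+c*P[:,1];Z=P[:,2]
m=(X>.604)&(X<.63)&(Z>.2)&(Z<.22)&(abs(Y-.065)<.04)
print('bridge',m.sum(),np.percentile(X[m],[1,5,50,95,99]).round(4),'Y',np.percentile(Y[m],[1,50,99]).round(4),'z',np.percentile(Z[m],[5,50,95]).round(4),'yaw',np.degrees(np.polyfit(Y[m],X[m],1)[0]))
m=(X>.52)&(X<.612)&(Z>.19)&(Z<.205)&(abs(Y-.065)<.045)
print('walls X',np.percentile(X[m],[1,50,99]).round(4),'Y',np.percentile(Y[m],[1,99]).round(4),'Z',np.percentile(Z[m],[50]))
m=(X>.57)&(X<.592)&(Z>.243)&(Z<.258)&(abs(Y-.065)<.03)
print('rib X',np.percentile(X[m],[1,50,99]).round(4),'Y',Y[m].max(),np.median(Z[m]))
```

```text
bridge 1240 [0.6056 0.6059 0.6109 0.6176 0.6183] Y [0.0645 0.0808 0.0971] z [0.2027 0.2101 0.2113] yaw -1.9791011059198236
walls X [0.5291 0.5602 0.6065] Y [0.06   0.0972] Z [0.19957137]
rib X [0.5705 0.5808 0.5916] Y 0.08547970670432561 0.24918362882409517
```

The lip is at X' 0.612 and the rail middle at 0.6485, so 36.4 mm remain. The lip is 26 mm from the notch. I advance and lower to just above the rail.

Emit:
drive_tool:
  targets:
    - {"tx":0.15,"ty":0.012,"tz":0,"wx":0,"wy":0,"wz":0,"claw":-1}
    - {"tx":0.25,"ty":0.02,"tz":0,"wx":0,"wy":0,"wz":0,"claw":-1}
    - {"tx":0.3,"ty":0.023,"tz":0,"wx":0,"wy":0,"wz":0,"claw":-1}
    - {"tx":0.3,"ty":0.023,"tz":0,"wx":0,"wy":0,"wz":0,"claw":-1}
    - {"tx":0.2,"ty":0.016,"tz":0,"wx":0,"wy":0,"wz":0,"claw":-1}
    - {"tx":0.01,"ty":0,"tz":0,"wx":0,"wy":0,"wz":0,"claw":-1}
    - {"tx":0,"ty":0,"tz":0,"wx":0,"wy":0,"wz":0,"claw":-1}
    - {"tx":0,"ty":0,"tz":0,"wx":0,"wy":0,"wz":0,"claw":-1}

```text
clock: 9.45
tool_pos: [0.6099, 0.1129, 0.1914]
eef_rot: [0.679, 0.735, -0.0, -0.0]
contact_force: [-1.0, 0.3, -2.7]
opening: 0.112
finger_force: 40.0
```

Run:
```python
from h import *
w=snap('wrist','w7');st()
c,si=np.cos(np.radians(4.5)),np.sin(np.radians(4.5))
P=pts(w).reshape(-1,3)
X=c*P[:,0]+si*P[:,1];Y=-si*P[:,0]+c*P[:,1];Z=P[:,2]
m=(X>.63)&(X<.666)&(Z>.207)&(Z<.22)&(Y>.03)&(Y<.1)
print('bridge back',np.percentile(X[m],[1,50,99]).round(4),'Ymax',np.percentile(Y[m],99))
m=(X>.64)&(X<.656)&(Z>.167)&(Z<.174)&(Y>.03)&(Y<.2)
print('rail',np.percentile(X[m],[2,50,98]).round(4))
```

```text
t 9.5 p [0.6099 0.1129 0.1914] yYaw 4.54 z [-4.e-04 -1.e-04 -1.e+00] F [-0.21 -0.27 -2.08] M [-0.06 -0.12 -0.01] op 0.11 ff 40.0 q7 [ 0.01  0.74 -0.49  1.59  0.41  0.92 -0.55]
bridge back [0.6418 0.6477 0.6543] Ymax 0.0966712268919417
rail [0.6419 0.6486 0.6504]
```

The bridge's rear edge at 0.6543 puts the lip over the rail within 1 mm. I lower.

Emit:
drive_tool:
  targets:
    - {"tx":0.015,"ty":0,"tz":-0.1,"wx":0,"wy":0,"wz":0,"claw":-1}
    - {"tx":0,"ty":0,"tz":-0.2,"wx":0,"wy":0,"wz":0,"claw":-1}
    - {"tx":0,"ty":0,"tz":-0.2,"wx":0,"wy":0,"wz":0,"claw":-1}
    - {"tx":0,"ty":0,"tz":-0.2,"wx":0,"wy":0,"wz":0,"claw":-1}
    - {"tx":0,"ty":0,"tz":-0.2,"wx":0,"wy":0,"wz":0,"claw":-1}
    - {"tx":0,"ty":0,"tz":-0.1,"wx":0,"wy":0,"wz":0,"claw":-1}
    - {"tx":0,"ty":0,"tz":-0.05,"wx":0,"wy":0,"wz":0,"claw":-1}
    - {"tx":0,"ty":0,"tz":0,"wx":0,"wy":0,"wz":0,"claw":-1}

```text
clock: 10.3
tool_pos: [0.6107, 0.1129, 0.1598]
eef_rot: [0.679, 0.734, -0.0, -0.0]
contact_force: [-0.3, 0.4, -2.3]
opening: 0.113
finger_force: 40.0
```

Emit:
drive_tool:
  targets:
    - {"tx":0,"ty":0,"tz":-0.03,"wx":0,"wy":0,"wz":0,"claw":-1}
    - {"tx":0,"ty":0,"tz":-0.03,"wx":0,"wy":0,"wz":0,"claw":-1}
    - {"tx":0,"ty":0,"tz":-0.02,"wx":0,"wy":0,"wz":0,"claw":-1}
    - {"tx":0,"ty":0,"tz":0,"wx":0,"wy":0,"wz":0,"claw":-1}
    - {"tx":0,"ty":0,"tz":0,"wx":0,"wy":0,"wz":0,"claw":-1}
    - {"tx":0,"ty":0,"tz":0,"wx":0,"wy":0,"wz":0,"claw":-1}
    - {"tx":0,"ty":0,"tz":0,"wx":0,"wy":0,"wz":0,"claw":-1}
    - {"tx":0,"ty":0,"tz":0,"wx":0,"wy":0,"wz":0,"claw":-1}

```text
clock: 11.1
tool_pos: [0.6108, 0.1129, 0.1576]
eef_rot: [0.679, 0.734, 0.0, 0.0]
contact_force: [1.4, -1.4, -1.8]
opening: 0.113
finger_force: 40.0
```

Emit:
drive_tool:
  targets:
    - {"tx":0,"ty":0,"tz":-0.03,"wx":0,"wy":0,"wz":0,"claw":-1}
    - {"tx":0,"ty":0,"tz":-0.03,"wx":0,"wy":0,"wz":0,"claw":-1}
    - {"tx":0,"ty":0,"tz":-0.03,"wx":0,"wy":0,"wz":0,"claw":-1}
    - {"tx":0,"ty":0,"tz":0,"wx":0,"wy":0,"wz":0,"claw":-1}
    - {"tx":0,"ty":0,"tz":0,"wx":0,"wy":0,"wz":0,"claw":-1}
    - {"tx":0,"ty":0,"tz":0,"wx":0,"wy":0,"wz":0,"claw":-1}
    - {"tx":0,"ty":0,"tz":0,"wx":0,"wy":0,"wz":0,"claw":-1}
    - {"tx":0,"ty":0,"tz":0,"wx":0,"wy":0,"wz":0,"claw":-1}

```text
clock: 11.9
tool_pos: [0.6108, 0.1129, 0.1549]
eef_rot: [0.679, 0.734, 0.0, 0.0]
contact_force: [0.8, -0.0, -3.5]
opening: 0.108
finger_force: 40.0
```

Emit:
drive_tool:
  targets:
    - {"tx":0,"ty":0,"tz":-0.03,"wx":0,"wy":0,"wz":0,"claw":-1}
    - {"tx":0,"ty":0,"tz":0,"wx":0,"wy":0,"wz":0,"claw":-1}
    - {"tx":0,"ty":0,"tz":0,"wx":0,"wy":0,"wz":0,"claw":-1}
    - {"tx":0,"ty":0,"tz":0,"wx":0,"wy":0,"wz":0,"claw":-1}
    - {"tx":0,"ty":0,"tz":0,"wx":0,"wy":0,"wz":0,"claw":-1}
    - {"tx":0,"ty":0,"tz":0,"wx":0,"wy":0,"wz":0,"claw":-1}
    - {"tx":0,"ty":0,"tz":0,"wx":0,"wy":0,"wz":0,"claw":-1}
    - {"tx":0,"ty":0,"tz":0,"wx":0,"wy":0,"wz":0,"claw":-1}

```text
clock: 12.7
tool_pos: [0.6109, 0.113, 0.1542]
eef_rot: [0.679, 0.734, 0.0, 0.0]
contact_force: [-1.2, -0.1, 2.4]
opening: 0.105
finger_force: 40.0
```

```bash
python3 -c "
from h import *
st()"
```

```text
t 12.7 p [0.6109 0.113  0.1542] yYaw 4.52 z [ 4.e-04  1.e-04 -1.e+00] F [-1.24 -0.09  2.4 ] M [-0.12  0.06 -0.02] op 0.105 ff 40.0 q7 [ 0.    0.78 -0.47  1.62  0.44  0.84 -0.57]
```

The rail now bears the bin: the force rose by about 5 N at the expected height. I slide 26 mm along the rail.

Emit:
drive_tool:
  targets:
    - {"tx":-0.004,"ty":0.05,"tz":0,"wx":0,"wy":0,"wz":0,"claw":-1}
    - {"tx":-0.01,"ty":0.12,"tz":0,"wx":0,"wy":0,"wz":0,"claw":-1}
    - {"tx":-0.01,"ty":0.13,"tz":0,"wx":0,"wy":0,"wz":0,"claw":-1}
    - {"tx":-0.01,"ty":0.13,"tz":0,"wx":0,"wy":0,"wz":0,"claw":-1}
    - {"tx":-0.01,"ty":0.13,"tz":0,"wx":0,"wy":0,"wz":0,"claw":-1}
    - {"tx":-0.01,"ty":0.13,"tz":0,"wx":0,"wy":0,"wz":0,"claw":-1}
    - {"tx":-0.009,"ty":0.12,"tz":0,"wx":0,"wy":0,"wz":0,"claw":-1}
    - {"tx":-0.005,"ty":0.055,"tz":0,"wx":0,"wy":0,"wz":0,"claw":-1}

```text
clock: 13.5
tool_pos: [0.6076, 0.1408, 0.1533]
eef_rot: [0.678, 0.735, 0.0, -0.001]
contact_force: [-0.8, 0.6, -2.6]
opening: 0.111
finger_force: 40.0
```

Emit:
drive_tool:
  targets:
    - {"tx":0,"ty":0,"tz":0,"wx":0,"wy":0,"wz":0,"claw":-1}
    - {"tx":0,"ty":0,"tz":0,"wx":0,"wy":0,"wz":0,"claw":-1}
    - {"tx":0,"ty":0,"tz":0,"wx":0,"wy":0,"wz":0,"claw":-1}
    - {"tx":0,"ty":0,"tz":0,"wx":0,"wy":0,"wz":0,"claw":-1}
    - {"tx":0,"ty":0,"tz":0,"wx":0,"wy":0,"wz":0,"claw":-1}
    - {"tx":0,"ty":0,"tz":0,"wx":0,"wy":0,"wz":0,"claw":-1}
    - {"tx":0,"ty":0,"tz":0,"wx":0,"wy":0,"wz":0,"claw":-1}
    - {"tx":0,"ty":0,"tz":0,"wx":0,"wy":0,"wz":0,"claw":-1}

```text
clock: 14.3
tool_pos: [0.6088, 0.1388, 0.154]
eef_rot: [0.679, 0.734, 0.0, 0.0]
contact_force: [0.1, -0.4, -2.8]
opening: 0.109
finger_force: 40.0
```

Run:
```python
from h import *
st()
w=snap('wrist','w8');st()
c,si=np.cos(np.radians(4.5)),np.sin(np.radians(4.5))
P=pts(w).reshape(-1,3)
X=c*P[:,0]+si*P[:,1];Y=-si*P[:,0]+c*P[:,1];Z=P[:,2]
p=r.get_state()['tool_pos'];print('tool Y',-si*p[0]+c*p[1],'X',c*p[0]+si*p[1])
m=(X>.646)&(X<.656)&(Z>.171)&(Z<.178)&(Y>.05)&(Y<.14)
print('bridge Ymax',m.sum(),np.percentile(Y[m],[90,99,100]),'Xmax',X[m].max())
m=(X>.646)&(X<.652)&(Z>.165)&(Z<.1715)&(Y>.115)&(Y<.2)
print('rail right seg Ymin',np.percentile(Y[m],[0,1,5]))
```

```text
t 14.3 p [0.6088 0.1388 0.154 ] yYaw 4.52 z [ 1.e-04  0.e+00 -1.e+00] F [ 0.15 -0.38 -2.79] M [ 0.01 -0.15  0.03] op 0.109 ff 40.0 q7 [-0.04  0.79 -0.47  1.61  0.44  0.85 -0.61]
t 14.35 p [0.6087 0.1388 0.154 ] yYaw 4.52 z [ 1.e-04  0.e+00 -1.e+00] F [ 0.16  0.51 -2.8 ] M [-0.07 -0.09 -0.03] op 0.11 ff 40.0 q7 [-0.04  0.79 -0.47  1.61  0.44  0.85 -0.61]
tool Y 0.09062716094387771 X 0.6177586156128948
bridge Ymax 740 [0.11677899 0.1190145  0.1192819 ] Xmax 0.6555476803216301
rail right seg Ymin [0.11860022 0.11915091 0.1259741 ]
```

The bearing force is gone, so the bin is over the notch: bridge edge at 0.1192 gives centre 0.0912, against the notch's 0.0915. I press down in small steps while watching the force.

Emit:
drive_tool:
  targets:
    - {"tx":0,"ty":0.01,"tz":-0.03,"wx":0,"wy":0,"wz":0,"claw":-1}
    - {"tx":0,"ty":0,"tz":-0.03,"wx":0,"wy":0,"wz":0,"claw":-1}
    - {"tx":0,"ty":0,"tz":-0.03,"wx":0,"wy":0,"wz":0,"claw":-1}
    - {"tx":0,"ty":0,"tz":-0.03,"wx":0,"wy":0,"wz":0,"claw":-1}
    - {"tx":0,"ty":0,"tz":-0.03,"wx":0,"wy":0,"wz":0,"claw":-1}
    - {"tx":0,"ty":0,"tz":0,"wx":0,"wy":0,"wz":0,"claw":-1}
    - {"tx":0,"ty":0,"tz":0,"wx":0,"wy":0,"wz":0,"claw":-1}
    - {"tx":0,"ty":0,"tz":0,"wx":0,"wy":0,"wz":0,"claw":-1}

```text
clock: 15.15
tool_pos: [0.6088, 0.1392, 0.1495]
eef_rot: [0.679, 0.734, 0.0, 0.0]
contact_force: [0.5, -0.1, -2.6]
opening: 0.106
finger_force: 40.0
```

Emit:
drive_tool:
  targets:
    - {"tx":0,"ty":0,"tz":-0.03,"wx":0,"wy":0,"wz":0,"claw":-1}
    - {"tx":0,"ty":0,"tz":-0.03,"wx":0,"wy":0,"wz":0,"claw":-1}
    - {"tx":0,"ty":0,"tz":-0.03,"wx":0,"wy":0,"wz":0,"claw":-1}
    - {"tx":0,"ty":0,"tz":0,"wx":0,"wy":0,"wz":0,"claw":-1}
    - {"tx":0,"ty":0,"tz":0,"wx":0,"wy":0,"wz":0,"claw":-1}
    - {"tx":0,"ty":0,"tz":0,"wx":0,"wy":0,"wz":0,"claw":-1}
    - {"tx":0,"ty":0,"tz":0,"wx":0,"wy":0,"wz":0,"claw":-1}
    - {"tx":0,"ty":0,"tz":0,"wx":0,"wy":0,"wz":0,"claw":-1}

```text
clock: 15.95
tool_pos: [0.6083, 0.1392, 0.1467]
eef_rot: [0.679, 0.734, -0.0, -0.0]
contact_force: [-3.4, -0.2, 0.6]
opening: 0.109
finger_force: 40.0
```

The keeper is engaged (-3.4 N in x, about +3.4 N in z), as expected. I continue.

Emit:
drive_tool:
  targets:
    - {"tx":0,"ty":0,"tz":-0.03,"wx":0,"wy":0,"wz":0,"claw":-1}
    - {"tx":0,"ty":0,"tz":-0.03,"wx":0,"wy":0,"wz":0,"claw":-1}
    - {"tx":0,"ty":0,"tz":-0.03,"wx":0,"wy":0,"wz":0,"claw":-1}
    - {"tx":0,"ty":0,"tz":0,"wx":0,"wy":0,"wz":0,"claw":-1}
    - {"tx":0,"ty":0,"tz":0,"wx":0,"wy":0,"wz":0,"claw":-1}
    - {"tx":0,"ty":0,"tz":0,"wx":0,"wy":0,"wz":0,"claw":-1}
    - {"tx":0,"ty":0,"tz":0,"wx":0,"wy":0,"wz":0,"claw":-1}
    - {"tx":0,"ty":0,"tz":0,"wx":0,"wy":0,"wz":0,"claw":-1}

```text
clock: 16.75
tool_pos: [0.6088, 0.1393, 0.1442]
eef_rot: [0.679, 0.734, 0.0, 0.0]
contact_force: [-4.8, -0.5, 5.3]
opening: 0.11
finger_force: 40.0
```

Emit:
drive_tool:
  targets:
    - {"tx":0,"ty":0,"tz":-0.03,"wx":0,"wy":0,"wz":0,"claw":-1}
    - {"tx":0,"ty":0,"tz":-0.03,"wx":0,"wy":0,"wz":0,"claw":-1}
    - {"tx":0,"ty":0,"tz":0,"wx":0,"wy":0,"wz":0,"claw":-1}
    - {"tx":0,"ty":0,"tz":0,"wx":0,"wy":0,"wz":0,"claw":-1}
    - {"tx":0,"ty":0,"tz":0,"wx":0,"wy":0,"wz":0,"claw":-1}
    - {"tx":0,"ty":0,"tz":0,"wx":0,"wy":0,"wz":0,"claw":-1}
    - {"tx":0,"ty":0,"tz":0,"wx":0,"wy":0,"wz":0,"claw":-1}
    - {"tx":0,"ty":0,"tz":0,"wx":0,"wy":0,"wz":0,"claw":-1}

```text
clock: 17.55
tool_pos: [0.6087, 0.1393, 0.1423]
eef_rot: [0.679, 0.734, 0.0, -0.0]
contact_force: [-4.8, 0.7, 5.2]
opening: 0.114
finger_force: 40.0
```

Emit:
drive_tool:
  targets:
    - {"tx":0,"ty":0,"tz":-0.03,"wx":0,"wy":0,"wz":0,"claw":-1}
    - {"tx":0,"ty":0,"tz":-0.02,"wx":0,"wy":0,"wz":0,"claw":-1}
    - {"tx":0,"ty":0,"tz":0,"wx":0,"wy":0,"wz":0,"claw":-1}
    - {"tx":0,"ty":0,"tz":0,"wx":0,"wy":0,"wz":0,"claw":-1}
    - {"tx":0,"ty":0,"tz":0,"wx":0,"wy":0,"wz":0,"claw":-1}
    - {"tx":0,"ty":0,"tz":0,"wx":0,"wy":0,"wz":0,"claw":-1}
    - {"tx":0,"ty":0,"tz":0,"wx":0,"wy":0,"wz":0,"claw":-1}
    - {"tx":0,"ty":0,"tz":0,"wx":0,"wy":0,"wz":0,"claw":-1}

```text
clock: 18.35
tool_pos: [0.6087, 0.1392, 0.1408]
eef_rot: [0.679, 0.734, 0.0, 0.0]
contact_force: [-5.4, -0.7, 5.2]
opening: 0.108
finger_force: 40.0
```

Emit:
drive_tool:
  targets:
    - {"tx":0,"ty":0,"tz":-0.02,"wx":0,"wy":0,"wz":0,"claw":-1}
    - {"tx":0,"ty":0,"tz":0,"wx":0,"wy":0,"wz":0,"claw":-1}
    - {"tx":0,"ty":0,"tz":0,"wx":0,"wy":0,"wz":0,"claw":-1}
    - {"tx":0,"ty":0,"tz":0,"wx":0,"wy":0,"wz":0,"claw":-1}
    - {"tx":0,"ty":0,"tz":0,"wx":0,"wy":0,"wz":0,"claw":-1}
    - {"tx":0,"ty":0,"tz":0,"wx":0,"wy":0,"wz":0,"claw":-1}
    - {"tx":0,"ty":0,"tz":0,"wx":0,"wy":0,"wz":0,"claw":-1}
    - {"tx":0,"ty":0,"tz":0,"wx":0,"wy":0,"wz":0,"claw":-1}

```text
clock: 19.15
tool_pos: [0.6088, 0.1392, 0.1403]
eef_rot: [0.679, 0.734, 0.0, 0.0]
contact_force: [-4.5, 0.4, 5.0]
opening: 0.112
finger_force: 40.0
```

Emit:
drive_tool:
  targets:
    - {"tx":0,"ty":0,"tz":-0.02,"wx":0,"wy":0,"wz":0,"claw":-1}
    - {"tx":0,"ty":0,"tz":0,"wx":0,"wy":0,"wz":0,"claw":-1}
    - {"tx":0,"ty":0,"tz":0,"wx":0,"wy":0,"wz":0,"claw":-1}
    - {"tx":0,"ty":0,"tz":0,"wx":0,"wy":0,"wz":0,"claw":-1}
    - {"tx":0,"ty":0,"tz":0,"wx":0,"wy":0,"wz":0,"claw":-1}
    - {"tx":0,"ty":0,"tz":0,"wx":0,"wy":0,"wz":0,"claw":-1}
    - {"tx":0,"ty":0,"tz":0,"wx":0,"wy":0,"wz":0,"claw":-1}
    - {"tx":0,"ty":0,"tz":0,"wx":0,"wy":0,"wz":0,"claw":-1}

```text
clock: 19.95
tool_pos: [0.6089, 0.1392, 0.1401]
eef_rot: [0.679, 0.734, 0.0, 0.0]
contact_force: [-4.9, -0.2, 8.5]
opening: 0.107
finger_force: 40.1
```

Emit:
drive_tool:
  targets:
    - {"tx":0,"ty":0,"tz":-0.02,"wx":0,"wy":0,"wz":0,"claw":-1}
    - {"tx":0,"ty":0,"tz":0,"wx":0,"wy":0,"wz":0,"claw":-1}
    - {"tx":0,"ty":0,"tz":0,"wx":0,"wy":0,"wz":0,"claw":-1}
    - {"tx":0,"ty":0,"tz":0,"wx":0,"wy":0,"wz":0,"claw":-1}
    - {"tx":0,"ty":0,"tz":0,"wx":0,"wy":0,"wz":0,"claw":-1}
    - {"tx":0,"ty":0,"tz":0,"wx":0,"wy":0,"wz":0,"claw":-1}
    - {"tx":0,"ty":0,"tz":0,"wx":0,"wy":0,"wz":0,"claw":-1}
    - {"tx":0,"ty":0,"tz":0,"wx":0,"wy":0,"wz":0,"claw":-1}

```text
clock: 20.75
tool_pos: [0.6088, 0.1392, 0.14]
eef_rot: [0.679, 0.734, 0.0, 0.0]
contact_force: [-8.1, -1.1, 12.0]
opening: 0.108
finger_force: 40.1
```

```bash
python3 -c "
from h import *
st()"
```

```text
t 20.75 p [0.6088 0.1392 0.14  ] yYaw 4.52 z [ 8.e-04 -1.e-04 -1.e+00] F [-8.08 -1.05 12.05] M [-0.24  1.04 -0.01] op 0.108 ff 40.1 q7 [-0.05  0.8  -0.46  1.63  0.45  0.82 -0.62]
```

The bin is seated on the notch floor: it stopped at 0.140 and the force rises steeply. I ease off slightly and open just enough to clear the rib.

Emit:
drive_tool:
  targets:
    - {"tx":0,"ty":0,"tz":0.015,"wx":0,"wy":0,"wz":0,"claw":-1}
    - {"tx":0,"ty":0,"tz":0,"wx":0,"wy":0,"wz":0,"claw":-1}
    - {"tx":0,"ty":0,"tz":0,"wx":0,"wy":0,"wz":0,"claw":-1}
    - {"tx":0,"ty":0,"tz":0,"wx":0,"wy":0,"wz":0,"claw":-0.6}
    - {"tx":0,"ty":0,"tz":0,"wx":0,"wy":0,"wz":0,"claw":-0.6}
    - {"tx":0,"ty":0,"tz":0,"wx":0,"wy":0,"wz":0,"claw":-0.6}
    - {"tx":0,"ty":0,"tz":0,"wx":0,"wy":0,"wz":0,"claw":-0.6}
    - {"tx":0,"ty":0,"tz":0,"wx":0,"wy":0,"wz":0,"claw":-0.6}

```text
clock: 21.55
tool_pos: [0.6092, 0.1391, 0.1392]
eef_rot: [0.679, 0.734, 0.0, 0.0]
contact_force: [-1.4, 0.5, -1.6]
opening: 0.198
finger_force: 0.5
```

Run:
```python
from h import *
w=snap('wrist','w9');st()
c,si=np.cos(np.radians(4.5)),np.sin(np.radians(4.5))
P=pts(w).reshape(-1,3)
X=c*P[:,0]+si*P[:,1];Y=-si*P[:,0]+c*P[:,1];Z=P[:,2]
m=(X>.647)&(X<.654)&(Z>.15)&(Z<.18)&(Y>.09)&(Y<.118)
print('bridge top z',m.sum(),np.percentile(Z[m],[10,50,90]).round(4))
m=(X>.606)&(X<.628)&(Z>.18)&(Y>.1)&(Y<.118)&(Z<.22)
print('rib X',np.percentile(X[m],[2,50,98]).round(4),'z',np.percentile(Z[m],[50,90]).round(4))
```

```text
t 21.6 p [0.6092 0.139  0.1392] yYaw 4.5 z [ 7.e-04 -0.e+00 -1.e+00] F [-0.57  0.67 -1.28] M [-0.04  0.06  0.02] op 0.197 ff 0.5 q7 [-0.05  0.8  -0.46  1.62  0.45  0.82 -0.62]
bridge top z 467 [0.1584 0.1593 0.1601]
rib X [0.609  0.6141 0.6191] z [0.1961 0.1972]
```

The bridge top at 0.159 means the bin is home. The rib leans against the front finger (0.5 N), so I shift the open fingers forward about 4 mm to let the bin hang free.

Emit:
drive_tool:
  targets:
    - {"tx":-0.03,"ty":-0.002,"tz":0,"wx":0,"wy":0,"wz":0,"claw":-0.6}
    - {"tx":-0.03,"ty":-0.002,"tz":0,"wx":0,"wy":0,"wz":0,"claw":-0.6}
    - {"tx":-0.03,"ty":-0.002,"tz":0,"wx":0,"wy":0,"wz":0,"claw":-0.6}
    - {"tx":-0.03,"ty":-0.002,"tz":0,"wx":0,"wy":0,"wz":0,"claw":-0.6}
    - {"tx":-0.01,"ty":-0.001,"tz":0,"wx":0,"wy":0,"wz":0,"claw":-0.6}
    - {"tx":0,"ty":0,"tz":0,"wx":0,"wy":0,"wz":0,"claw":-0.6}
    - {"tx":0,"ty":0,"tz":0,"wx":0,"wy":0,"wz":0,"claw":-0.6}
    - {"tx":0,"ty":0,"tz":0,"wx":0,"wy":0,"wz":0,"claw":-0.6}

```text
clock: 22.4
tool_pos: [0.6049, 0.1389, 0.1394]
eef_rot: [0.679, 0.734, 0.0, 0.0]
contact_force: [-0.9, -0.6, -0.3]
opening: 0.196
finger_force: 0.0
```

Run:
```python
from h import *
w=snap('wrist','w10');st()
c,si=np.cos(np.radians(4.5)),np.sin(np.radians(4.5))
p=r.get_state()['tool_pos'];print('tool X',c*p[0]+si*p[1])
P=pts(w).reshape(-1,3)
X=c*P[:,0]+si*P[:,1];Y=-si*P[:,0]+c*P[:,1];Z=P[:,2]
m=(X>.647)&(X<.654)&(Z>.15)&(Z<.18)&(Y>.09)&(Y<.118)
print('bridge top z',m.sum(),np.percentile(Z[m],[10,50,90]).round(4))
m=(X>.603)&(X<.628)&(Z>.193)&(Y>.1)&(Y<.118)&(Z<.22)
print('rib X',np.percentile(X[m],[2,50,98]).round(4),'z',np.percentile(Z[m],[50,90]).round(4))
```

```text
t 22.45 p [0.6049 0.1389 0.1394] yYaw 4.52 z [ 1.e-04  0.e+00 -1.e+00] F [ 0.66  0.92 -0.36] M [-0.04 -0.11  0.02] op 0.198 ff 0.0 q7 [-0.05  0.8  -0.46  1.64  0.45  0.81 -0.62]
tool X 0.6139148778114277
bridge top z 459 [0.1585 0.1593 0.16  ]
rib X [0.6052 0.6138 0.6266] z [0.1962 0.1977]
```

The rib stays centred between the fingers with zero finger force. I withdraw straight up.

Emit:
drive_tool:
  targets:
    - {"tx":0,"ty":0,"tz":0.1,"wx":0,"wy":0,"wz":0,"claw":-0.6}
    - {"tx":0,"ty":0,"tz":0.2,"wx":0,"wy":0,"wz":0,"claw":-0.6}
    - {"tx":0,"ty":0,"tz":0.3,"wx":0,"wy":0,"wz":0,"claw":-0.6}
    - {"tx":0,"ty":0,"tz":0.4,"wx":0,"wy":0,"wz":0,"claw":-0.6}
    - {"tx":0,"ty":0,"tz":0.6,"wx":0,"wy":0,"wz":0,"claw":-0.6}
    - {"tx":0,"ty":0,"tz":0.6,"wx":0,"wy":0,"wz":0,"claw":-0.6}
    - {"tx":0,"ty":0,"tz":0.4,"wx":0,"wy":0,"wz":0,"claw":-0.6}
    - {"tx":0,"ty":0,"tz":0.2,"wx":0,"wy":0,"wz":0,"claw":-0.6}

```text
clock: 23.25
tool_pos: [0.6056, 0.1392, 0.2253]
eef_rot: [0.679, 0.734, 0.001, 0.001]
contact_force: [0.1, 0.6, 0.6]
opening: 0.2
finger_force: 0.0
```

Emit:
drive_tool:
  targets:
    - {"tx":-0.3,"ty":0,"tz":0.3,"wx":0,"wy":0,"wz":0,"claw":-0.6}
    - {"tx":-0.6,"ty":0,"tz":0.3,"wx":0,"wy":0,"wz":0,"claw":-0.6}
    - {"tx":-0.6,"ty":0,"tz":0,"wx":0,"wy":0,"wz":0,"claw":-0.6}
    - {"tx":-0.6,"ty":0,"tz":0,"wx":0,"wy":0,"wz":0,"claw":-0.6}
    - {"tx":-0.6,"ty":0,"tz":0,"wx":0,"wy":0,"wz":0,"claw":-0.6}
    - {"tx":-0.3,"ty":0,"tz":0,"wx":0,"wy":0,"wz":0,"claw":-0.6}
    - {"tx":0,"ty":0,"tz":0,"wx":0,"wy":0,"wz":0,"claw":-0.6}
    - {"tx":0,"ty":0,"tz":0,"wx":0,"wy":0,"wz":0,"claw":-0.6}

```text
clock: 24.05
tool_pos: [0.5154, 0.1388, 0.2415]
eef_rot: [0.679, 0.734, 0.0, 0.0]
contact_force: [-0.0, -0.7, -0.0]
opening: 0.202
finger_force: 0.0
```

Run:
```python
from h import *
w=snap('wrist','w11');s=snap('scene','s11');st()
cv2.imwrite('pics/v11.png',np.hstack([cv2.resize(w['image'],(400,250)),cv2.resize(s['image'][170:290,280:472],(400,250),interpolation=cv2.INTER_CUBIC)]))
c,si=np.cos(np.radians(4.5)),np.sin(np.radians(4.5))
for n,q in(('w',w),('s',s)):
    P=pts(q).reshape(-1,3)
    X=c*P[:,0]+si*P[:,1];Y=-si*P[:,0]+c*P[:,1];Z=P[:,2]
    m=(X>.647)&(X<.654)&(Z>.15)&(Z<.18)&(Y>.067)&(Y<.115)
    print(n,'bridge top z',m.sum(),np.percentile(Z[m],[10,50,90]).round(4),'slope dz/dx',np.polyfit(X[m],Z[m],1)[0].round(3))
    m=(X>.55)&(X<.66)&(Z>.192)&(abs(Y-.09)<.03)&(Z<.21)
    if m.sum()>5:print('rib top',m.sum(),X[m].mean(),Y[m].mean(),cv2.minAreaRect(np.stack([X[m],Y[m]],1).astype(np.float32)*1000))
```

```text
t 24.15 p [0.5157 0.1388 0.2413] yYaw 4.48 z [ 6.e-04  3.e-04 -1.e+00] F [-0.75  0.15 -0.51] M [-0.06 -0.12 -0.01] op 0.203 ff 0.0 q7 [-0.02  0.57 -0.53  1.79  0.36  0.88 -0.64]
w bridge top z 315 [0.1585 0.1593 0.1601] slope dz/dx 0.018
rib top 602 0.6127822717495908 0.09268741518305276 ((613.2998657226562, 91.89990234375), (10.250728607177734, 39.71148681640625), 0.04235245659947395)
s bridge top z 71 [0.1547 0.1578 0.1595] slope dz/dx -0.418
rib top 82 0.6151637243273343 0.09098131155386194 ((614.5869750976562, 90.64669036865234), (38.078189849853516, 11.53250789642334), 88.54125213623047)
```

View pics/v11.png

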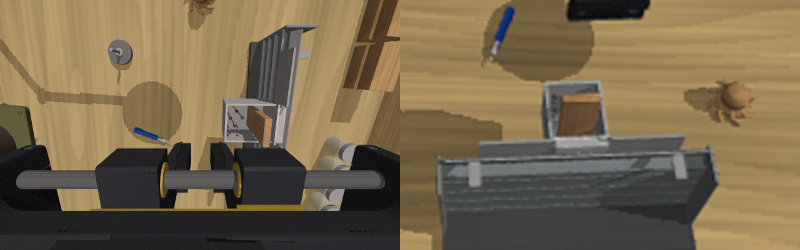

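The pictures show the bin hanging in the notch, square to the rail, with its bridge at v11 (580,140). The other items are undisturbed. A last check of the tilt from the box rim.

Run:
```python
from h import *
c,si=np.cos(np.radians(4.5)),np.sin(np.radians(4.5))
for n,y0 in(('w6',.0655),('w11',.0915)):
    P=pts(pickle.load(open(n+'.pkl','rb'))).reshape(-1,3)
    X=c*P[:,0]+si*P[:,1];Y=-si*P[:,0]+c*P[:,1];Z=P[:,2]
    zt=.2 if n=='w6' else .149; x0=.612 if n=='w6' else .647
    m=(abs(abs(Y-y0)-.0305)<.0012)&(X>x0-.08)&(X<x0-.01)&(abs(Z-zt)<.008)
    if m.sum()>10:
        f=np.polyfit(X[m],Z[m],1);k=abs(np.polyval(f,X[m])-Z[m])<.002;f=np.polyfit(X[m][k],Z[m][k],1);print(n,k.sum(),'rim slope',f[0].round(4),'X range',X[m].min().round(3),X[m].max().round(3))
```

```text
w6 394 rim slope 0.002 X range 0.532 0.602
w11 301 rim slope 0.0577 X range 0.567 0.637
```

The tilt is about 0.056 rad, within the 0.1 limit, so I hand in.

```bash
python3 -c "
from h import *
print(workorder.finish_job())"
```

```text
the job is handed in; nothing more can be done
None
```

The bur bin hangs fully home in the notch, released and untouched by the arm, and the job is handed in. By camera it leans about 0.06 rad (limit 0.1), and the peak force I read while pressing was about 15 N at the wrist.

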